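# Lock the heel press with its pin and keep it pressed

### The job

The shoe heel on the press's carriage has just been glued: slide the carriage (it has a red knob) fully home against its stop, then swing the steel upper jaw down until it is shut, then take the red-handled locking pin from the wooden rack and push it down through the holes of jaw and carriage until its grip sits on the jaw. Finish while holding: stay on the pin's grip and keep pressing it down with about a kilogram's weight so that the jaws remain shut; do not let go or lift at the end. Leave the other tools and things on the bench where they are.

Things in the scene. Friction and masses are not known exactly. Their poses are not given: they have to be found in the camera images.
- press: Green heel press fixed to the bench, base 210 x 320 x 15 mm. Origin on the bench under the press, axes level: its z up, its y is the direction in which the carriage slides home, its x points from the free edge of the upper jaw to the hinge. In this frame the base spans x -100..110, y -185..135; two steel guide rails 35 mm high run along y at x = -69 and +69; two hinge posts 70 mm high stand at x = 90, y = -28 and 108.
- hinge (a point): Middle of the upper jaw's hinge axis, at press x 80, y 40, z 57 mm; axis along the press's y. Fixed; axes as the press's.
- carriage (a joint): Position of the aluminium carriage along the press's y, m: 0 all the way out, 0.090 fully home at its stop. Friction (2.5 N) holds it. It is 120 x 200 mm, its top 30 mm above the bench, and carries a round black rubber heel with a brown leather top (62 mm wide, top 48 mm up), a 42 x 50 mm block (top 50 mm above the bench) with the lower pin hole (14 mm, open to 16 mm above the bench), and a knob. Home, its hole lies under the jaw's.
- knob (a point): Centre of the carriage's upright red cylindrical knob, 20 mm in diameter, 34 mm tall (44 to 78 mm above the bench), on a 10 mm steel stem; it moves with the carriage. Free space all around and above it. Fully home it is at press x 0, y -60 mm.
- lid (a joint): Angle of the upper jaw, rad: 0 shut (level), grows as it opens upward about the hinge. A stiff friction hinge keeps it where it is left; about 2 to 6 N near the free edge moves it.
- lid_hole (a point): Centre of the mouth of the pin hole (13 mm, chamfered) in the outer (upper) face of the upper jaw, a bright steel plate 136 x 110 x 10 mm with a thin yellow line across. The hole is 119 mm from the hinge axis, 21 mm from the free edge (140 mm from the hinge), midway across the width. z is normal to the outer face, pointing out (up when shut); y along the hinge. The outer face is 5 mm outside the hinge axis' plane. Shut, this point is 62 mm above the bench.
- pin_grip (a point): Half-way up the locking pin's red grip: a cylinder 24 mm in diameter and 36 mm tall with a yellow band; the pin's z points up along it. Below the grip is a steel shaft 10 mm in diameter and 40 mm long, tapered over its last 10 mm; its tip lies 58 mm below this point. The pin (about 90 g) stands loosely in one of three holes of the rack (which one varies), grip free above the rack.
- pin_shoulder (a point): Centre of the underside of the pin's grip, 18 mm below point pin_grip, where the shaft begins; it rests on the rack's top (45 mm above the bench) at the start and on the jaw's outer face when the pin is fully in.
- pin: The locking pin as a whole; origin at the tip of its shaft, z up along it.
- rack: Fixed wooden block 180 x 60 x 45 mm with three holes 55 mm apart along its x, one at its centre; origin under its centre, z up.
- awl: Tool with a pear-shaped pale wood handle (26 mm wide, 43 mm tall above the rack) standing in the rack. Leave alone.
- punch: Tool with a dark steel grip (20 mm wide, 32 mm tall above the rack) standing in the rack. Leave alone.
- hammer: Hammer lying on the bench. Leave alone.
- brush: Glue brush lying on the bench. Leave alone.
- glue: Yellow glue jar with black lid, 72 mm wide, 90 mm tall. Leave alone.
- dish: Round dark wooden nail dish with six sectors, 210 mm across, 36 mm tall. Leave alone.
- heel_blank: Black rubber disc, 60 mm wide, 20 mm thick. Leave alone.
- rasp: Rasp with a pale wood handle, 260 mm long, lying on the bench. Leave alone.

How it is judged:
By the outcome, as a careful person would: the job done as asked, in the order asked, and still so for the second after the job is handed in, while the arm keeps its last pose, push and grip.
It also fails if it takes over 72 s, if anything falls off the work surface, if the arm or the gripper's body presses on something with over 40 N, if the wrist force passes 120 N, or if a joint passes its speed limit or range.

### The arm

A 6-joint arm with a two-finger parallel gripper is mounted at the origin on the work surface. World frame = base frame: x ahead of the robot, y to its left, z up, the work surface at z = 0. Lengths are in mm, angles in rad, forces in N, time in s.
With the tool pointing down it reaches from about 350 to 775 mm from the base axis. Payload 7.3 kg.
Tool frame: the origin (TCP) lies at the centre of the arm's flange, where the gripper is bolted on; the fingertips stand 178 mm ahead of it and the grasp point (between the pads) lies 159 mm ahead of it; z points along the fingers, y is the direction in which the jaws open and shut (so a half turn about z gives the same grasp; the last joint's range is limited). The gripper opens to 92 mm and grips with 3 to 60 N. Pads are 19 mm wide; open, the fingers measure 130 mm over their backs; the gripper's body (75 mm by 190 mm) begins 47 mm behind the grasp point.
Start: joints at [1.008, 0.342, 1.524, -0, 1.275, -0.146], TCP at [212.518, 480.066, 404.741] pointing down, gripper open.
Joint ranges: [-2.53, 2.53], [-0.77, 2.02], [0.04, 2.7], [-1, 4.14], [0.28, 2.66], [-3.11, 3.11]. Speed limits (rad/s): [2.57, 2.57, 3.14, 3.14, 3.14, 3.14].

### API

Orientations are given as [roll, pitch, yaw] about the fixed x, y, z axes, in that order (R = Rz(yaw) Ry(pitch) Rx(roll)).
In Python, from plant import status, viewer, ticket gives the robot as it stands.
- The arm moves only by the tool play_rows, never from a script. Its argument "commands" is a list of rows, each an object with "offset": the shift along the tool's x, y, z in m, a list of three; "twist": the turn about the tool's z in degrees. A call has 1 to 5 rows; each row shifts and turns the commanded pose from where the row before left it, along the tool's axes as they then stand; what a row does not reach is not made up. A row lasts 1/10 s, in which the tool goes at most 50 mm and 8.59 degrees, less where a joint would pass 70% of its speed; a pose out of reach is approached as far as the arm can. A call with a gripper value outside its range is refused whole. "jaw" is the closure in counts, from 0 (fully open) to 255 (shut), set as the call begins (left out, the last holds). The fingers move at their own pace and stop on an object; the grip force is fixed at half the most. Time passes only in rows, so rows that do not move let the fingers close. It gives the time, the measured TCP pose, the force and the opening at its end, in the units of the state.
- status.get_obs(): the state, without advancing time (a new reading comes with each control period).
- viewer.capture(name): name is "scene" or "top" or "wrist"; returns the picture (480x640x3 uint8, red, green, blue); there is no depth.
- viewer.camera_params(name): a dict with "fov_y" (degrees; the focal length in pixels is half the picture's height over the tangent of half this angle, whatever the lens; pixels are square), "cx", "cy" (the principal point, pixels), "rvec" (rotation vector, rad) and "tvec" (3), from world to camera coordinates, as OpenCV has them; the wrist camera has in their place "T_tool_cam" (4x4, takes a point from camera to tool coordinates, whose origin is the TCP and whose axes are the flange's). Camera axes: x right, y down, z forward; pixel columns grow to the right and rows downward; lengths in mm; the calibration is good to about 2 mm. The wrist camera is an equidistant fisheye: a pixel r from the principal point sees the ray r / f radians off the axis. A picture is of the moment at which its call begins: read the wrist's pose just before it. camera_params takes no time and is no camera call.
- ticket.close_job(): hands the job in, once; it reports no verdict.
The state is a dict: "time": time; "joint_positions": joint angles; "dq": joint speeds; "tau": joint torques, N m; "tool_pos": TCP position; "tcp_rot": TCP orientation; "contact_force": force on the tool from outside, world axes, zero at the start; "moment": the same for the moment, N m; "grip_width": finger opening in mm.
Only numpy, scipy, OpenCV 4.12 (cv2) and the standard library are available. Lean on these libraries where they do the work, as an engineer would, in place of code of your own. Each camera call takes 0.05 s, during which the arm holds its last target.

## Working session

There is one attempt and no reset: what is moved stays moved. The work goes in short steps, Python scripts to look and compute and a tool call to move; the robot and the scene stay as the last step left them, time stands still between calls to the robot, and variables do not carry over. Pictures are saved under pics/ and viewed, and the job is handed in when it is done.

Besides the shell and the picture viewer there is one more tool, called after "Call:" as a command line: name --argument value ..., lists and objects as JSON in quotes. play_rows: Moves the arm, as the interface text tells. Its arguments: {"type":"object","properties":{"commands":{"type":"array"},"jaw":{"type":"number"}},"required":["commands"]}

```bash
mkdir -p pics; ls
python3 - <<'E'
from plant import status, viewer
import cv2
print(status.get_obs())
for n in ("scene","top","wrist"):
    print(n,viewer.camera_params(n))
for n in ("scene","top","wrist"):
    im=viewer.capture(n); cv2.imwrite(f"pics/{n}0.png",im[:,:,::-1])
E
```

```text
pics
{'time': 0.0, 'joint_positions': array([ 1.00796541e+00,  3.42727859e-01,  1.52501643e+00, -6.23979979e-06,
        1.27543537e+00, -1.45978579e-01]), 'dq': array([ 0.00089156,  0.00027276, -0.00025483, -0.00091833,  0.00191974,
        0.00071108]), 'tau': array([ 1.79928534e-04, -4.31236553e+01, -2.44225860e+01,  7.17364834e-02,
        5.58151701e-02, -1.13323679e-04]), 'tool_pos': array([212.45919736, 479.93714645, 404.04229825]), 'tcp_rot': array([-3.14002166e+00, -2.24944105e-04,  2.72474196e+00]), 'contact_force': array([ 0.09213028,  0.1473409 , -0.21045453]), 'moment': array([-0.03842086,  0.01129612, -0.03689553]), 'grip_width': 91.66789659811768}
scene {'fov_y': 56.667032396368334, 'cx': 315.63051178700783, 'cy': 242.26689909764227, 'rvec': array([ 2.12276035,  1.66454453, -0.46692011]), 'tvec': array([-114.44303462, -434.21025212, 1422.87320849])}
top {'fov_y': 44.06403136060392, 'cx': 316.5339919163386, 'cy': 240.08927425913254, 'rvec': array([ 2.13413281, -2.13509062,  0.18233108]), 'tvec': array([1.31128420e+00, 5.55499528e+02, 1.35388148e+03])}
wrist {'fov_y': 65.70646984690485, 'cx': 319.78864409504524, 'cy': 247.23699936098836, 'T_tool_cam': array([[-1.66342750e-03, -9.65963693e-01, -2.58672333e-01,
         6.97533833e+01],
       [ 9.99998600e-01, -1.65343674e-03, -2.56174707e-04,
        -3.26335102e-01],
       [-1.80242874e-04, -2.58672397e-01,  9.65965092e-01,
         1.98582697e+01],
       [ 0.00000000e+00,  0.00000000e+00,  0.00000000e+00,
         1.00000000e+00]])}
```

View pics/scene0.png

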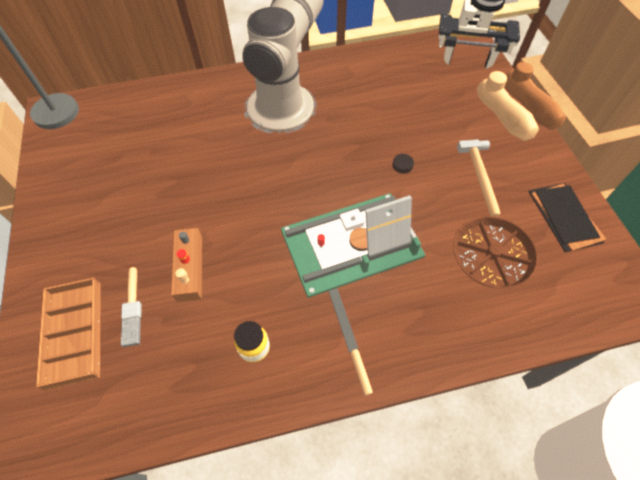

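View pics/top0.png

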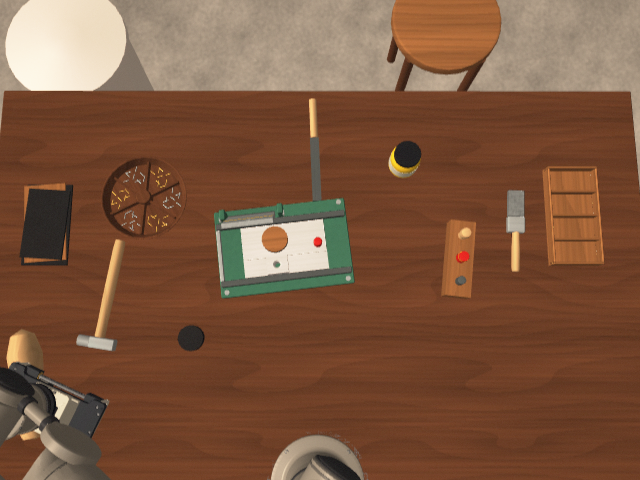

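View pics/wrist0.png

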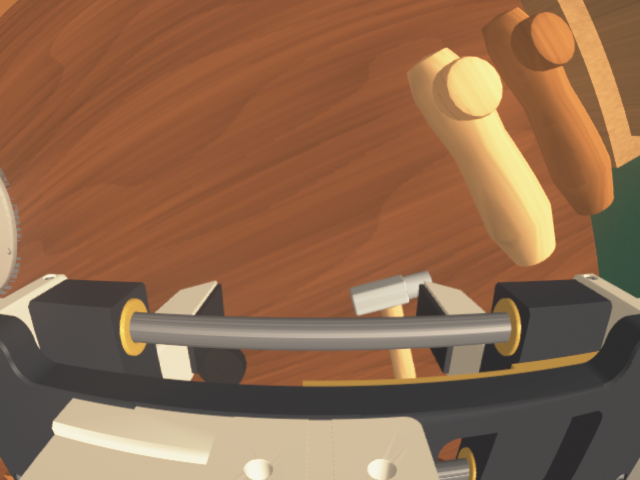

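The top view has the knob at (318,242), the pin grip at (463,257) between awl and punch, and the press with its hinge on the far side and its slide direction towards image left. Next I measure these.

```bash
cat > h.py <<'E'
import numpy as np, cv2
from scipy.spatial.transform import Rotation as R
from plant import status, viewer
def cam(n):
    p=viewer.camera_params(n); f=240/np.tan(np.radians(p['fov_y']/2))
    return p,f,p['cx'],p['cy']
def ray(n,uv,obs=None):
    p,f,cx,cy=cam(n); x,y=(uv[0]-cx),(uv[1]-cy)
    if n=='wrist':
        r=np.hypot(x,y); th=r/f; s=np.sin(th)/max(r,1e-9)
        d=np.array([x*s,y*s,np.cos(th)]); T=p['T_tool_cam']
        Rt=R.from_euler('xyz',obs['tcp_rot']).as_matrix()
        return Rt@T[:3,3]+obs['tool_pos'], Rt@T[:3,:3]@d
    Rm=cv2.Rodrigues(p['rvec'])[0]; d=np.array([x/f,y/f,1.])
    return -Rm.T@p['tvec'], Rm.T@d
def onz(n,uv,z,obs=None):
    o,d=ray(n,uv,obs); return o+d*(z-o[2])/d[2]
def proj(n,P):
    p,f,cx,cy=cam(n); Rm=cv2.Rodrigues(p['rvec'])[0]; c=Rm@np.array(P,float)+p['tvec']; return f*c[0]/c[2]+cx,f*c[1]/c[2]+cy
def projw(P,obs):
    p,f,cx,cy=cam('wrist'); T=p['T_tool_cam']; Rt=R.from_euler('xyz',obs['tcp_rot']).as_matrix()
    t=Rt.T@(np.array(P,float)-obs['tool_pos']); c=T[:3,:3].T@(t-T[:3,3]); r=np.hypot(c[0],c[1]); th=np.arctan2(r,c[2]); return cx+f*th*c[0]/r, cy+f*th*c[1]/r
def tri(l):
    A=np.zeros((3,3));b=np.zeros(3)
    for o,d in l:
        d=d/np.linalg.norm(d);M=np.eye(3)-np.outer(d,d);A+=M;b+=M@o
    P=np.linalg.solve(A,b)
    return P,[np.linalg.norm(np.cross(P-o,d/np.linalg.norm(d))) for o,d in l]
def redblobs(im,area=12):
    hsv=cv2.cvtColor(im,cv2.COLOR_RGB2HSV)
    m=((hsv[...,0]<5)|(hsv[...,0]>174))&(hsv[...,1]>200)&(hsv[...,2]>110)
    n,l,s,c=cv2.connectedComponentsWithStats(m.astype(np.uint8))
    return [(c[i].round(1),s[i]) for i in range(1,n) if s[i,4]>area]
E
python3 - <<'E'
from h import *
for n in("top","scene"):
    im=cv2.imread(f"pics/{n}0.png")[:,:,::-1].copy()
    print(n,redblobs(im))
    hsv=cv2.cvtColor(im,cv2.COLOR_RGB2HSV)
    g=((hsv[...,0]>65)&(hsv[...,0]<95)&(hsv[...,1]>80)).astype(np.uint8)
    if n=="top":
        k,l,s,c=cv2.connectedComponentsWithStats(g); i=1+np.argmax(s[1:,4])
        pts=np.argwhere((g>0)&True)[:,::-1]; pts=pts[(pts[:,0]>200)&(pts[:,0]<370)&(pts[:,1]>190)&(pts[:,1]<310)]
        r=cv2.minAreaRect(pts.astype(np.float32)); bx=cv2.boxPoints(r);print(r,bx)
        for q in bx: print(onz('top',q,15).round(1))
c=cv2.imread("pics/top0.png")[185:310,200:365]; cv2.imwrite("pics/topc.png",cv2.resize(c,None,fx=4.8,fy=4.8,interpolation=2))
a=cv2.imread("pics/top0.png")[210:305,430:500]
b=cv2.imread("pics/scene0.png")[180:300,270:430]; cv2.imwrite("pics/scc.png",cv2.resize(b,None,fx=5,fy=5,interpolation=2))
b=cv2.imread("pics/scene0.png")[220:310,160:220]
cv2.imwrite("pics/rack.png",np.hstack([cv2.resize(a,(420,570),interpolation=2),cv2.resize(b,(380,570),interpolation=2)]))
E
```

```text
top [(array([317.6, 241.5]), array([314, 238,   8,   8,  48], dtype=int32)), (array([463.7, 255.8]), array([459, 251,  10,  10,  74], dtype=int32)), (array([457.2, 258.2]), array([456, 254,   5,   9,  16], dtype=int32))]
((282.9699401855469, 247.05783081054688), (86.90260314941406, 133.1735382080078), 83.774169921875) [[212.06369 211.08397]
 [344.4518  196.64162]
 [353.8762  283.03168]
 [221.48807 297.47406]]
[632.6 255.4  15. ]
[668.7 -67.4  15. ]
[456.9 -88.1  15. ]
[422.6 226.9  15. ]
scene []
```

View pics/topc.png

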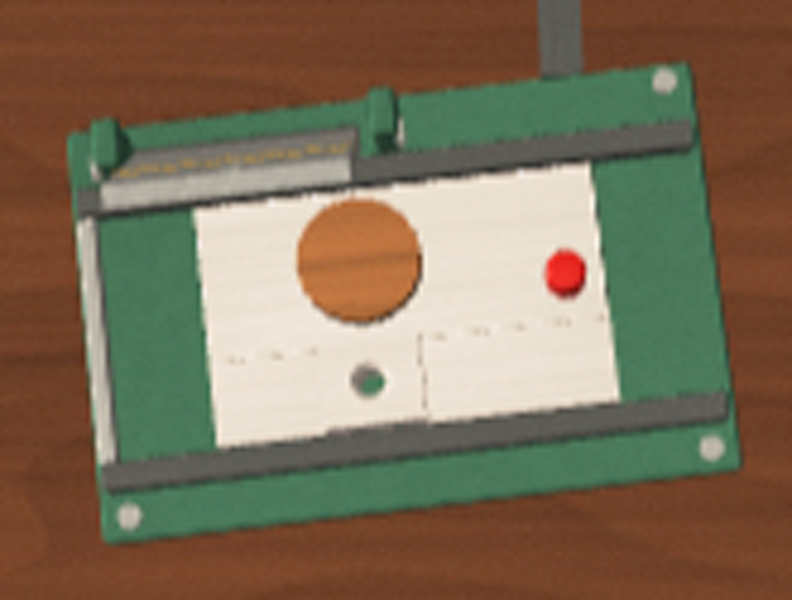

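View pics/scc.png

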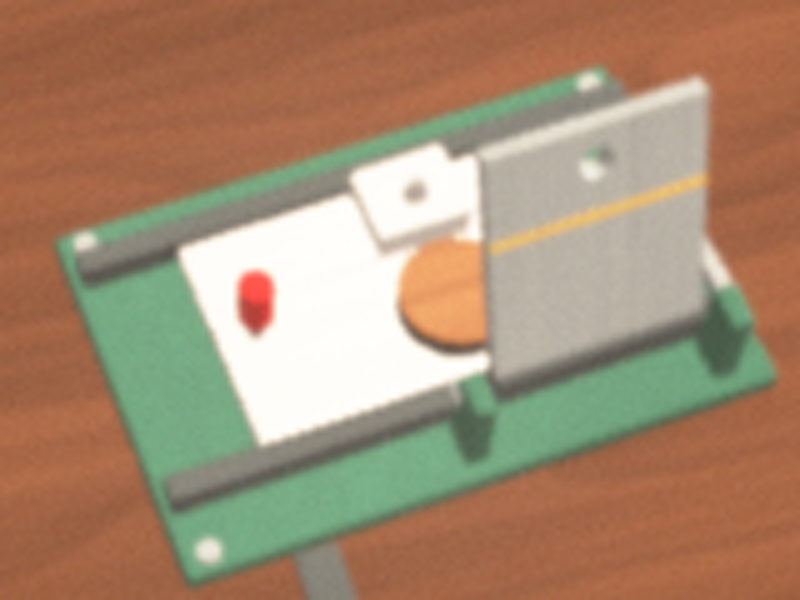

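View pics/rack.png

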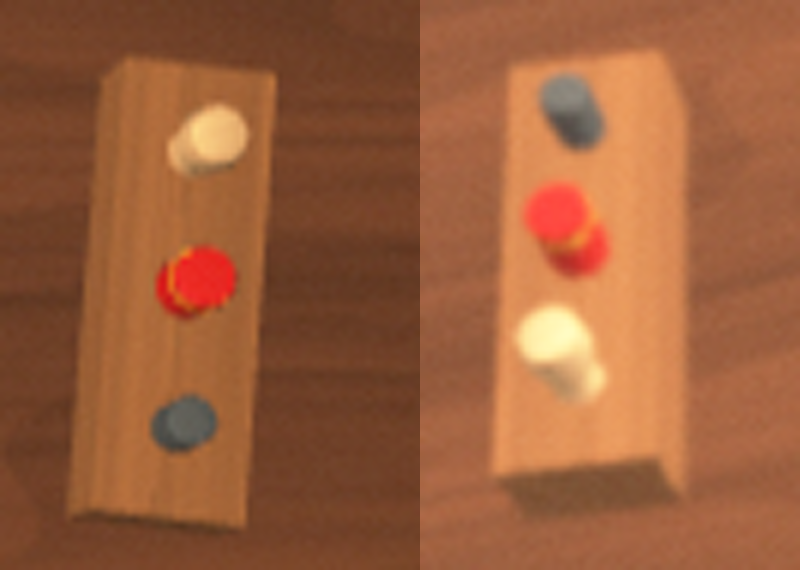

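Run:
```python
from h import *
C=lambda u,v:(u/4.8+200-.4,v/4.8+185-.4)
img=[C(70,133),C(688,63),C(741,466),C(104,543)]
pr=np.array([[110,135],[110,-185],[-100,-185],[-100,135]],float)
W=np.array([onz('top',q,15)[:2] for q in img]);print(W.round(1))
S=lambda u,v:(u/5+270-.4,v/5+180-.4)
# scene corners: lower-left bolts: press(-100,-185) at (58,242); (110,-185) at (190,585); (110,135)->(775,380);
Ws=np.array([onz('scene',S(*q),15)[:2] for q in [(775,380),(190,585),(58,242)]]);print(Ws.round(1))
def fit(p,w):
    pc,wc=p.mean(0),w.mean(0);a=p-pc;b=w-wc
    th=np.arctan2((a[:,0]*b[:,1]-a[:,1]*b[:,0]).sum(),(a*b).sum())
    Rm=np.array([[np.cos(th),-np.sin(th)],[np.sin(th),np.cos(th)]]);t=wc-Rm@pc
    print('th',th,'t',t,'res',(w-(p@Rm.T+t)).round(1).tolist());return Rm,t
Rm,t=fit(pr,W); fit(pr[:3],Ws)
Rm,t=fit(np.vstack([pr,pr[:3]]),np.vstack([W,Ws]))
tp=lambda w:Rm.T@(np.array(w)[:2]-t)
# knob top
kt=onz('top',C(568,270),78);ks=onz('scene',S(257,285),78)
print('knob',kt,ks,tp(kt),tp(ks))
# block hole z50
ht=onz('top',C(369,380),50);hs=onz('scene',S(415,192),50);print('hole',ht,hs,tp(ht),tp(hs))
# pin top z=81
A=lambda u,v:(u/6+430-.4,v/6+210-.4)
B=lambda u,v:((u-420)*60/380+160-.4,v*90/570+220-.4)
p1=onz('top',A(205,277),81);p2=onz('scene',B(558,213),81);print('pin',p1,p2)
print('bot',onz('top',A(181,297),45),onz('scene',B(580,250),45))
# rack corners top z45
for q in[(125,57),(277,75),(246,526),(74,512)]: print(onz('top',A(*q),45).round(1))
# lid: scene corners free edge (outer face) 
for q in [(480,155),(705,82),(596,163)]:
    o,d=ray('scene',S(*q))
    P=Rm.T@(o[:2]-t);D=Rm.T@d[:2]; o=np.r_[P,o[2]];d=np.r_[D,d[2]]
    # intersect at distance from hinge axis (80,57)in xz plane
    r=np.hypot(140,5) if q[0]!=596 else np.hypot(119,5)
    a=d[0]**2+d[2]**2;b=d[0]*(o[0]-80)+d[2]*(o[2]-57);c=(o[0]-80)**2+(o[2]-57)**2-r*r
    for s in(-1,1):
        k=(-b+s*np.sqrt(max(b*b-a*c,0)))/a;X=o+k*d;print(q,X.round(1),np.degrees(np.arctan2(X[2]-57,80-X[0])))
```

```text
[[629.6 250.1]
 [666.  -63.7]
 [460.1 -88.4]
 [422.1 227.5]]
[[630.  249.5]
 [667.9 -63.1]
 [460.6 -86.6]]
th 0.11668827515023111 t [536.56205822 105.64114087] res [[-0.5, -2.4], [-1.4, 1.6], [1.3, 1.4], [0.5, -0.6]]
th 0.11614809833372837 t [537.34825473 106.43580928] res [[-1.0, -3.8], [-0.2, 1.4], [1.2, 2.3]]
th 0.11694835125741677 t [536.87030802 105.96379239] res [[-0.8, -2.7], [-1.7, 1.3], [1.0, 1.1], [0.2, -0.9], [-0.4, -3.4], [0.2, 1.8], [1.5, 2.8]]
knob [548.425039   -2.0953331  78.       ] [5.4861130e+02 1.8885813e-02 7.8000000e+01] [  -1.13274518 -108.66923804] [  -0.70106525 -106.59119396]
hole [498.78375262  94.8498655   50.        ] [497.88312128  96.16165854  50.        ] [-39.12319347  -6.59399774] [-39.86461032  -5.1860777 ]
pin [ 513.1247519  -336.63702717   81.        ] [ 514.19260121 -335.26454151   81.        ]
bot [ 510.34206899 -335.9951886    45.        ] [ 510.43777706 -336.29062368   45.        ]
[ 606.4 -317.7   45. ]
[ 599.1 -377.7   45. ]
[ 420.7 -357.5   45. ]
[ 426.1 -291.    45. ]
(480, 155) [ 34.2 -13.5 189.4] 70.92241312036045
(480, 155) [-58.3  40.5  34.6] -9.199566380602118
(705, 82) [ 33.6  97.3 189.2] 70.67320095596806
(705, 82) [-58.4 171.9  35.3] -8.903401644600065
(596, 163) [ 45.9  40.1 171.1] 73.38441233002487
(596, 163) [-35.6  98.   28.2] -13.972229391220623
```

```bash
cat > plan.py <<'E'
from h import *
import sys
TH=0.117; T0=np.array([536.9,106.0])
RP=np.array([[np.cos(TH),-np.sin(TH)],[np.sin(TH),np.cos(TH)]])
def P2W(x,y): return RP@np.array([x,y])+T0
def W2P(w): return RP.T@(np.array(w)[:2]-T0)
def plan(p0,yaw0,p1,yaw1,n,turn=None):
    """rows from pose to pose, straight; twist>0 => yaw down"""
    dy=(yaw1-yaw0) if turn is None else turn
    tw=round(-np.degrees(dy)/n,1); p=np.array(p0,float); y=yaw0; rows=[]
    for i in range(n):
        d=(np.array(p1)-p)/(n-i)/1000; c,s=np.cos(y),np.sin(y)
        o=np.array([d[0]*c+d[1]*s, d[0]*s-d[1]*c, -d[2]]).round(3)
        p=p+1000*np.array([o[0]*c+o[1]*s, o[0]*s-o[1]*c, -o[2]])
        y-=np.radians(tw); rows.append({"offset":o.tolist(),"twist":tw})
    for i in range(0,n,5): print(str(rows[i:i+5]).replace("'",'"'))
    print('end',p.round(1),y)
def obs(): 
    o=status.get_obs(); print(round(o['time'],2),o['tool_pos'].round(1),o['tcp_rot'].round(3),o['contact_force'].round(1),round(o['grip_width'],1),'press',W2P(o['tool_pos']).round(1),'j',o['joint_positions'].round(2)); return o
E
python3 - <<'E'
from plan import *
w=P2W(0,-150);print(w)
plan([212.5,480.1,404.7],2.7247,[w[0],w[1],404.7],TH-np.pi/2,28)
E
```

```text
[554.40998707 -42.97449565]
[{"offset": [-0.019, -0.012, -0.0], "twist": np.float64(8.6)}, {"offset": [-0.02, -0.009, -0.0], "twist": np.float64(8.6)}, {"offset": [-0.021, -0.006, -0.0], "twist": np.float64(8.6)}, {"offset": [-0.022, -0.003, -0.0], "twist": np.float64(8.6)}, {"offset": [-0.022, 0.001, -0.0], "twist": np.float64(8.6)}]
[{"offset": [-0.022, 0.004, -0.0], "twist": np.float64(8.6)}, {"offset": [-0.021, 0.007, -0.0], "twist": np.float64(8.6)}, {"offset": [-0.02, 0.01, -0.0], "twist": np.float64(8.6)}, {"offset": [-0.018, 0.013, -0.0], "twist": np.float64(8.6)}, {"offset": [-0.016, 0.016, -0.0], "twist": np.float64(8.6)}]
[{"offset": [-0.013, 0.018, -0.0], "twist": np.float64(8.6)}, {"offset": [-0.011, 0.02, -0.0], "twist": np.float64(8.6)}, {"offset": [-0.008, 0.021, -0.0], "twist": np.float64(8.6)}, {"offset": [-0.004, 0.022, -0.0], "twist": np.float64(8.6)}, {"offset": [-0.001, 0.022, -0.0], "twist": np.float64(8.6)}]
[{"offset": [0.002, 0.022, -0.0], "twist": np.float64(8.6)}, {"offset": [0.006, 0.022, -0.0], "twist": np.float64(8.6)}, {"offset": [0.009, 0.021, -0.0], "twist": np.float64(8.6)}, {"offset": [0.012, 0.019, -0.0], "twist": np.float64(8.6)}, {"offset": [0.014, 0.017, -0.0], "twist": np.float64(8.6)}]
[{"offset": [0.017, 0.015, -0.0], "twist": np.float64(8.6)}, {"offset": [0.019, 0.012, -0.0], "twist": np.float64(8.6)}, {"offset": [0.02, 0.009, -0.0], "twist": np.float64(8.6)}, {"offset": [0.022, 0.006, -0.0], "twist": np.float64(8.6)}, {"offset": [0.022, 0.002, -0.0], "twist": np.float64(8.6)}]
[{"offset": [0.022, -0.001, -0.0], "twist": np.float64(8.6)}, {"offset": [0.022, -0.004, -0.0], "twist": np.float64(8.6)}, {"offset": [0.021, -0.007, -0.0], "twist": np.float64(8.6)}]
end [554.3 -42.8 404.7] -1.4780528388023453
```

Call:
play_rows --commands '[{"offset":[-0.019,-0.012,0],"twist":8.5},{"offset":[-0.02,-0.009,0],"twist":8.5},{"offset":[-0.021,-0.006,0],"twist":8.5},{"offset":[-0.022,-0.003,0],"twist":8.5},{"offset":[-0.022,0.001,0],"twist":8.5}]' --jaw 255

```text
time: 0.65
tool_pos: [273.9, 387.2, 404.5]
tcp_rot: [-3.141, 0.0, 1.977]
contact_force: [0.2, 0.8, -0.4]
grip_width: 56.6
```

Call:
play_rows --commands '[{"offset":[-0.022,0.004,0],"twist":8.5},{"offset":[-0.021,0.007,0],"twist":8.5},{"offset":[-0.02,0.01,0],"twist":8.5},{"offset":[-0.018,0.013,0],"twist":8.5},{"offset":[-0.016,0.016,0],"twist":8.5}]'

```text
time: 1.15
tool_pos: [336.2, 294.5, 404.6]
tcp_rot: [-3.141, 0.0, 1.235]
contact_force: [-0.8, 1.1, -0.1]
grip_width: 16.3
```

Call:
play_rows --commands '[{"offset":[-0.013,0.018,0],"twist":8.5},{"offset":[-0.011,0.02,0],"twist":8.5},{"offset":[-0.008,0.021,0],"twist":8.5},{"offset":[-0.004,0.022,0],"twist":8.5},{"offset":[-0.001,0.022,0],"twist":8.5}]'

```text
time: 1.65
tool_pos: [399.5, 202.2, 404.6]
tcp_rot: [-3.141, 0.0, 0.493]
contact_force: [-0.5, 0.1, 0.2]
grip_width: 0.5
```

Call:
play_rows --commands '[{"offset":[0.002,0.022,0],"twist":8.5},{"offset":[0.006,0.022,0],"twist":8.5},{"offset":[0.009,0.021,0],"twist":8.5},{"offset":[0.012,0.019,0],"twist":8.5},{"offset":[0.014,0.017,0],"twist":8.5}]'

```text
time: 2.15
tool_pos: [463.4, 109.9, 404.5]
tcp_rot: [3.142, 0.0, -0.248]
contact_force: [0.7, 0.2, -0.7]
grip_width: 0.5
```

Call:
play_rows --commands '[{"offset":[0.017,0.015,0],"twist":8.5},{"offset":[0.019,0.012,0],"twist":8.5},{"offset":[0.02,0.009,0],"twist":8.5},{"offset":[0.022,0.006,0],"twist":8.5},{"offset":[0.022,0.002,0],"twist":8.5}]'

```text
time: 2.65
tool_pos: [528.3, 18.7, 404.4]
tcp_rot: [3.141, 0.0, -0.99]
contact_force: [-0.2, -0.6, 0.3]
grip_width: 0.3
```

Call:
play_rows --commands '[{"offset":[0.022,-0.001,0],"twist":8.5},{"offset":[0.022,-0.004,0],"twist":8.5},{"offset":[0.021,-0.007,0],"twist":8.5}]'

```text
time: 2.95
tool_pos: [567.0, -35.3, 404.3]
tcp_rot: [3.141, 0.0, -1.435]
contact_force: [0.7, 0.4, -0.1]
grip_width: 0.3
```

```bash
python3 -c "
from plan import *
obs()"
```

```text
2.95 [567.  -35.3 404.3] [ 3.141  0.    -1.435] [ 0.7  0.4 -0.1] 0.3 press [  13.4 -143.9] j [-0.2   0.42  1.4   0.    1.32  2.81]
```

Call:
play_rows --commands '[{"offset":[0.006,0.013,0.02],"twist":1},{"offset":[0,0,0.04],"twist":0},{"offset":[0,0,0.04],"twist":0},{"offset":[0,0,0.04],"twist":0},{"offset":[0,0,0.031],"twist":0}]'

```text
time: 3.45
tool_pos: [553.9, -42.3, 231.2]
tcp_rot: [3.139, 0.001, -1.447]
contact_force: [0.3, -0.7, -0.2]
grip_width: -0.0
```

```bash
python3 -c "
from plan import *
obs()
for n in ('scene','top'):
    im=viewer.capture(n); cv2.imwrite(f'pics/{n}1.png',im[:,:,::-1])
a=cv2.imread('pics/top1.png')[170:320,200:370];b=cv2.imread('pics/scene1.png')[150:310,260:430]
cv2.imwrite('pics/k1.png',np.hstack([cv2.resize(a,(400,353)),cv2.resize(b,(375,353))]))
obs()"
```

```text
3.45 [553.9 -42.3 231.2] [ 3.139e+00  1.000e-03 -1.447e+00] [ 0.3 -0.7 -0.2] -0.0 press [  -0.4 -149.2] j [-0.21  0.59  1.65  0.    0.9   2.8 ]
3.55 [553.  -42.1 229.5] [ 3.133e+00  3.000e-03 -1.447e+00] [-1.   0.3 -0.6] 0.5 press [  -1.3 -148.9] j [-0.21  0.59  1.65  0.    0.91  2.8 ]
```

View pics/k1.png

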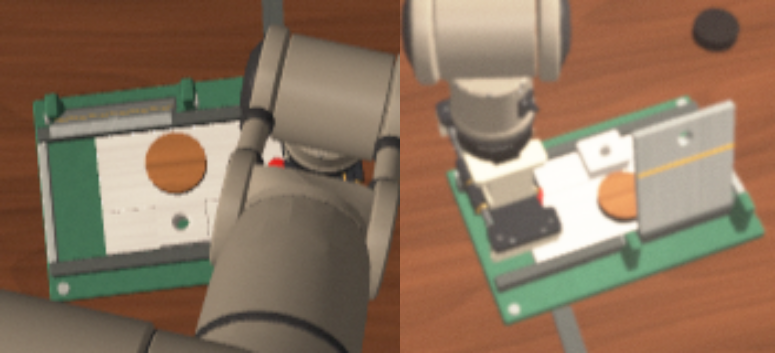

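Fingers are behind the knob (its red side is just visible in the gap in both crops); pushing along tool -x.

Call:
play_rows --commands '[{"offset":[-0.01,0,0],"twist":0},{"offset":[-0.01,0,0],"twist":0},{"offset":[-0.008,0,0],"twist":0},{"offset":[-0.008,0,0],"twist":0},{"offset":[-0.008,0,0],"twist":0}]'

```text
time: 4.05
tool_pos: [549.6, 2.0, 235.1]
tcp_rot: [-3.139, -0.001, -1.446]
contact_force: [1.8, -2.4, 2.4]
grip_width: 0.3
```

Call:
play_rows --commands '[{"offset":[-0.007,0,0],"twist":0},{"offset":[-0.006,0,0],"twist":0},{"offset":[-0.003,0,0],"twist":0},{"offset":[-0.003,0,0],"twist":0}]'

```text
time: 4.45
tool_pos: [546.7, 20.4, 233.6]
tcp_rot: [3.141, 0.0, -1.446]
contact_force: [0.1, -1.8, 1.3]
grip_width: 0.4
```

Call:
play_rows --commands '[{"offset":[-0.002,0,0],"twist":0},{"offset":[-0.002,0,0],"twist":0}]'

```text
time: 4.65
tool_pos: [546.2, 24.2, 233.6]
tcp_rot: [3.141, 0.0, -1.447]
contact_force: [1.0, -2.1, 2.3]
grip_width: 0.3
```

Call:
play_rows --commands '[{"offset":[-0.001,0,0],"twist":0},{"offset":[-0.001,0,0],"twist":0}]'

```text
time: 4.85
tool_pos: [546.0, 26.1, 233.6]
tcp_rot: [3.141, 0.0, -1.447]
contact_force: [1.1, -2.8, 1.4]
grip_width: 0.6
```

Call:
play_rows --commands '[{"offset":[-0.001,0,0],"twist":0},{"offset":[-0.001,0,0],"twist":0}]'

```text
time: 5.05
tool_pos: [545.9, 27.1, 233.7]
tcp_rot: [3.142, -0.002, -1.446]
contact_force: [1.1, -12.1, 1.8]
grip_width: 0.4
```

Call:
play_rows --commands '[{"offset":[-0.001,0,0],"twist":0},{"offset":[0,0,0],"twist":0}]'

```text
time: 5.25
tool_pos: [545.9, 27.3, 233.7]
tcp_rot: [3.142, -0.004, -1.446]
contact_force: [-0.1, -13.6, 1.2]
grip_width: 0.5
```

```bash
python3 -c "
from plan import *
obs()
for n in ('scene','top'):
    im=viewer.capture(n); cv2.imwrite(f'pics/{n}2.png',im[:,:,::-1])
a=cv2.imread('pics/top2.png')[170:320,200:370];b=cv2.imread('pics/scene2.png')[150:310,260:430]
cv2.imwrite('pics/k2.png',np.hstack([cv2.resize(a,(400,353)),cv2.resize(b,(375,353))]))
"
```

```text
5.25 [545.9  27.3 233.7] [ 3.142 -0.004 -1.446] [ -0.1 -13.6   1.2] 0.5 press [ -0.3 -79.2] j [-0.09  0.57  1.68 -0.    0.89  2.93]
```

View pics/k2.png

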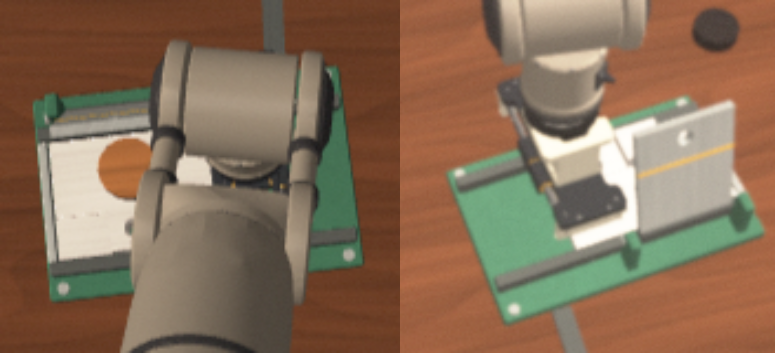

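Call:
play_rows --commands '[{"offset":[0.02,0,0],"twist":0},{"offset":[0,0,-0.04],"twist":0},{"offset":[0,0,-0.045],"twist":0},{"offset":[0,0,-0.045],"twist":0},{"offset":[0,0,-0.045],"twist":0}]'

```text
time: 5.85
tool_pos: [547.6, 9.6, 410.1]
tcp_rot: [3.14, 0.001, -1.447]
contact_force: [1.2, -0.2, -0.8]
grip_width: 0.0
```

```bash
python3 -c "
from plan import *
o=obs(); w=P2W(85,40)
plan(o['tool_pos'],o['tcp_rot'][2],[w[0],w[1],o['tool_pos'][2]],TH,11)
for n in ('scene','top'):
    im=viewer.capture(n); cv2.imwrite(f'pics/{n}3.png',im[:,:,::-1])
print(redblobs(im))
"
```

```text
5.85 [547.6   9.6 410.1] [ 3.140e+00  1.000e-03 -1.447e+00] [ 1.2 -0.2 -0.8] 0.0 press [ -0.6 -97. ] j [-0.12  0.38  1.45  0.    1.31  2.89]
[{"offset": [-0.012, -0.008, -0.0], "twist": np.float64(-8.1)}, {"offset": [-0.011, -0.01, -0.0], "twist": np.float64(-8.1)}, {"offset": [-0.01, -0.011, -0.0], "twist": np.float64(-8.1)}, {"offset": [-0.008, -0.012, -0.0], "twist": np.float64(-8.1)}, {"offset": [-0.006, -0.013, -0.0], "twist": np.float64(-8.1)}]
[{"offset": [-0.004, -0.014, -0.0], "twist": np.float64(-8.1)}, {"offset": [-0.002, -0.015, -0.0], "twist": np.float64(-8.1)}, {"offset": [-0.001, -0.015, -0.0], "twist": np.float64(-8.1)}, {"offset": [0.002, -0.015, -0.0], "twist": np.float64(-8.1)}, {"offset": [0.004, -0.014, -0.0], "twist": np.float64(-8.1)}]
[{"offset": [0.005, -0.013, -0.0], "twist": np.float64(-8.1)}]
end [616.6 155.3 410.1] 0.10854662727756156
[(array([296.6, 244. ]), array([294, 240,   6,   9,  42], dtype=int32)), (array([463.7, 255.8]), array([459, 251,  10,  10,  75], dtype=int32)), (array([457.6, 258.6]), array([456, 254,   6,   9,  18], dtype=int32))]
```

View pics/scene3.png

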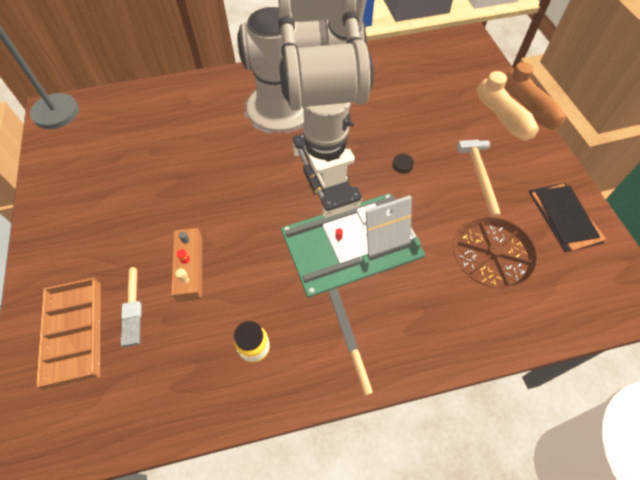

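The knob has moved to scene (339,234) with the lid undisturbed. Next I move to behind the lid.

Call:
play_rows --commands '[{"offset":[-0.012,-0.008,0],"twist":-8.1},{"offset":[-0.011,-0.01,0],"twist":-8.1},{"offset":[-0.01,-0.011,0],"twist":-8.1},{"offset":[-0.008,-0.012,0],"twist":-8.1},{"offset":[-0.006,-0.013,0],"twist":-8.1}]'

```text
time: 6.45
tool_pos: [579.7, 75.8, 407.4]
tcp_rot: [3.141, 0.003, -0.734]
contact_force: [-0.4, -0.7, 0.2]
grip_width: 0.5
```

Call:
play_rows --commands '[{"offset":[-0.004,-0.014,0],"twist":-8.1},{"offset":[-0.002,-0.015,0],"twist":-8.1},{"offset":[-0.001,-0.015,0],"twist":-8.1},{"offset":[0.002,-0.015,0],"twist":-8.1},{"offset":[0.004,-0.014,0],"twist":-8.1}]'

```text
time: 6.95
tool_pos: [611.7, 143.1, 407.3]
tcp_rot: [-3.141, 0.003, -0.027]
contact_force: [0.4, 0.3, 0.0]
grip_width: 0.4
```

Call:
play_rows --commands '[{"offset":[0.005,-0.013,0],"twist":-8.1},{"offset":[0.002,0,0.04],"twist":0},{"offset":[0,0,0.04],"twist":0}]'

```text
time: 7.25
tool_pos: [619.0, 156.1, 327.5]
tcp_rot: [-3.141, -0.001, 0.11]
contact_force: [0.4, 0.0, -0.9]
grip_width: 0.4
```

```bash
python3 -c "
from plan import *
o=obs()
for n in ('scene','top'):
    im=viewer.capture(n); cv2.imwrite(f'pics/{n}4.png',im[:,:,::-1])
a=cv2.imread('pics/top4.png')[130:320,170:370];b=cv2.imread('pics/scene4.png')[130:310,250:450]
cv2.imwrite('pics/k4.png',np.hstack([cv2.resize(a,(400,380)),cv2.resize(b,(400,380))]))
"
```

```text
7.25 [619.  156.1 327.5] [-3.141e+00 -1.000e-03  1.100e-01] [ 0.4  0.  -0.9] 0.4 press [87.4 40.2] j [0.13 0.61 1.3  0.   1.23 1.59]
```

View pics/k4.png

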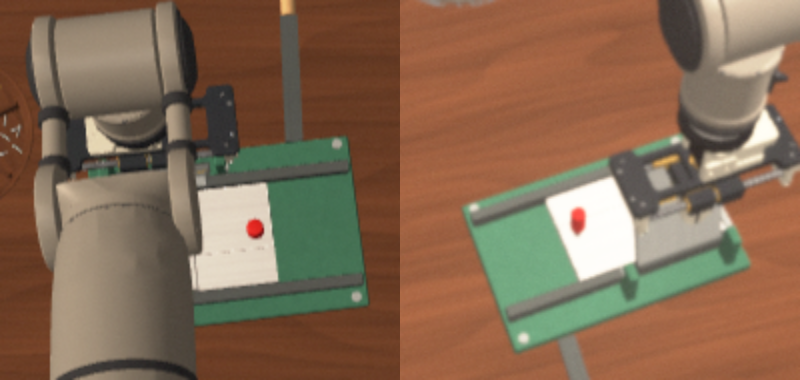

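```bash
python3 -c "
import numpy as np
px,pz=87.4,149.5
for th in [69,63,57,51,45,39,33,27,21,15,10,6,3,1,0]:
    t=np.radians(th);x=80-98*np.cos(t)+5*np.sin(t)+9.5;z=57+98*np.sin(t)+5*np.cos(t)
    print(th,round(x,1),round(z,1),'dx',round(x-px),'dz',round(-(z-pz)));px+=round(x-px);pz+=round(z-pz)
"
```

```text
69 59.0 150.3 dx -28 dz -1
63 49.5 146.6 dx -10 dz 4
57 40.3 141.9 dx -9 dz 5
51 31.7 136.3 dx -9 dz 5
45 23.7 129.8 dx -8 dz 7
39 16.5 122.6 dx -7 dz 7
33 10.0 114.6 dx -6 dz 8
27 4.5 105.9 dx -6 dz 9
21 -0.2 96.8 dx -5 dz 9
15 -3.9 87.2 dx -3 dz 9
10 -6.1 78.9 dx -3 dz 9
6 -7.4 72.2 dx -1 dz 6
3 -8.1 67.1 dx -1 dz 5
1 -8.4 63.7 dx 0 dz 4
0 -8.5 62.0 dx 0 dz 2
```

Call:
play_rows --commands '[{"offset":[-0.014,0,0],"twist":0},{"offset":[-0.014,0,0],"twist":0},{"offset":[-0.01,0,0.004],"twist":0},{"offset":[-0.009,0,0.005],"twist":0}]'

```text
time: 7.75
tool_pos: [572.9, 150.2, 322.4]
tcp_rot: [-3.141, -0.006, 0.108]
contact_force: [2.5, -0.9, 3.4]
grip_width: 0.3
```

Call:
play_rows --commands '[{"offset":[-0.009,0,0.005],"twist":0},{"offset":[-0.008,0,0.007],"twist":0},{"offset":[-0.007,0,0.007],"twist":0},{"offset":[-0.006,0,0.008],"twist":0}]'

```text
time: 8.15
tool_pos: [542.6, 146.9, 293.9]
tcp_rot: [-3.141, -0.002, 0.108]
contact_force: [-0.6, -0.9, 4.0]
grip_width: -0.0
```

Call:
play_rows --commands '[{"offset":[-0.006,0,0.009],"twist":0},{"offset":[-0.005,0,0.009],"twist":0},{"offset":[-0.003,0,0.009],"twist":0},{"offset":[-0.003,0,0.009],"twist":0}]'

```text
time: 8.55
tool_pos: [525.4, 144.9, 255.7]
tcp_rot: [-3.142, 0.0, 0.109]
contact_force: [1.6, -0.4, 2.2]
grip_width: 0.6
```

```bash
python3 -c "
from plan import *
o=obs()
for n in ('scene','top'):
    im=viewer.capture(n); cv2.imwrite(f'pics/{n}5.png',im[:,:,::-1])
a=cv2.imread('pics/top5.png')[130:320,170:370];b=cv2.imread('pics/scene5.png')[130:310,250:450]
cv2.imwrite('pics/k5.png',np.hstack([cv2.resize(a,(400,380)),cv2.resize(b,(400,380))]))
"
```

```text
8.55 [525.4 144.9 255.7] [-3.142  0.     0.109] [ 1.6 -0.4  2.2] 0.6 press [-6.9 40. ] j [0.13 0.54 1.66 0.   0.94 1.59]
```

View pics/k5.png

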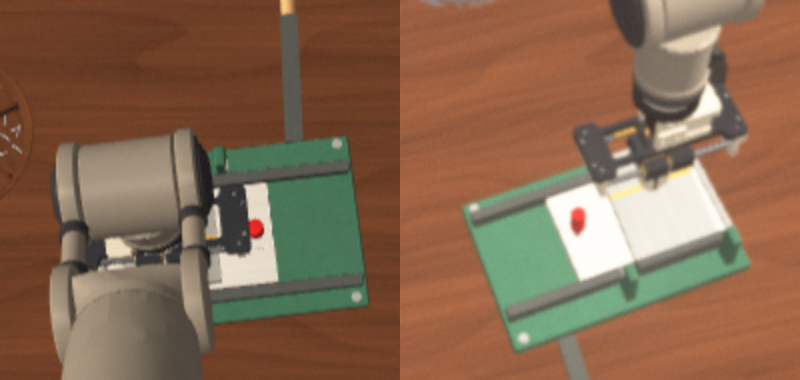

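The jaw is nearly level in the scene crop. I keep lowering it.

Call:
play_rows --commands '[{"offset":[-0.001,0,0.005],"twist":0},{"offset":[0,0,0.005],"twist":0},{"offset":[0,0,0.003],"twist":0}]'

```text
time: 8.95
tool_pos: [524.4, 144.9, 243.2]
tcp_rot: [-3.141, 0.001, 0.109]
contact_force: [-2.1, 0.4, 2.9]
grip_width: 0.4
```

Call:
play_rows --commands '[{"offset":[0,0,0.001],"twist":0},{"offset":[0,0,0.001],"twist":0}]'

```text
time: 9.15
tool_pos: [524.7, 144.9, 241.7]
tcp_rot: [-3.142, 0.0, 0.109]
contact_force: [-1.2, 0.3, 2.8]
grip_width: 0.6
```

Call:
play_rows --commands '[{"offset":[0,0,0.001],"twist":0},{"offset":[0,0,0.001],"twist":0}]'

```text
time: 9.35
tool_pos: [524.7, 144.9, 240.1]
tcp_rot: [-3.141, -0.0, 0.109]
contact_force: [-4.9, -0.9, 14.2]
grip_width: 0.1
```

Call:
play_rows --commands '[{"offset":[0,0,0.001],"twist":0},{"offset":[0,0,0],"twist":0}]'

```text
time: 9.55
tool_pos: [524.6, 144.9, 240.2]
tcp_rot: [-3.142, -0.001, 0.109]
contact_force: [-5.2, -1.8, 12.6]
grip_width: 1.0
```

Call:
play_rows --commands '[{"offset":[0,0,-0.03],"twist":0},{"offset":[0,0,-0.03],"twist":0},{"offset":[0,0,-0.03],"twist":0}]'

```text
time: 9.85
tool_pos: [524.8, 144.9, 329.7]
tcp_rot: [-3.142, -0.001, 0.109]
contact_force: [-0.1, -0.6, -0.6]
grip_width: 0.3
```

```bash
python3 -c "
from plan import *
o=obs(); 
plan(o['tool_pos'],o['tcp_rot'][2],[470,-332,330],-0.12,12)
for n in ('scene','top'):
    im=viewer.capture(n); cv2.imwrite(f'pics/{n}6.png',im[:,:,::-1])
b=cv2.imread('pics/scene6.png')[130:310,250:450]
cv2.imwrite('pics/k6.png',cv2.resize(b,(660,600)))
"
```

```text
9.85 [524.8 144.9 329.7] [-3.142e+00 -1.000e-03  1.090e-01] [-0.1 -0.6 -0.6] 0.3 press [-7.5 40. ] j [0.13 0.45 1.58 0.   1.11 1.59]
[{"offset": [-0.009, 0.039, -0.0], "twist": np.float64(1.1)}, {"offset": [-0.008, 0.039, -0.0], "twist": np.float64(1.1)}, {"offset": [-0.007, 0.039, -0.0], "twist": np.float64(1.1)}, {"offset": [-0.007, 0.04, -0.0], "twist": np.float64(1.1)}, {"offset": [-0.006, 0.04, -0.0], "twist": np.float64(1.1)}]
[{"offset": [-0.005, 0.04, -0.0], "twist": np.float64(1.1)}, {"offset": [-0.004, 0.04, -0.0], "twist": np.float64(1.1)}, {"offset": [-0.004, 0.04, -0.0], "twist": np.float64(1.1)}, {"offset": [-0.003, 0.04, -0.0], "twist": np.float64(1.1)}, {"offset": [-0.002, 0.04, -0.0], "twist": np.float64(1.1)}]
[{"offset": [-0.001, 0.039, -0.0], "twist": np.float64(1.1)}, {"offset": [-0.0, 0.04, -0.0], "twist": np.float64(1.1)}]
end [ 470.1 -332.4  329.7] -0.12187666178526126
```

View pics/k6.png

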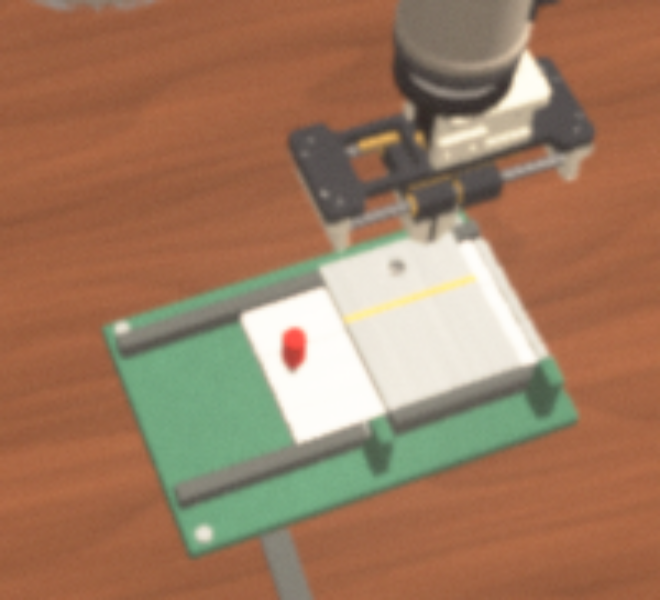

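The jaw is shut and its hole is at crop (398,267). Now to the rack.

Call:
play_rows --commands '[{"offset":[-0.009,0.039,0],"twist":1.1},{"offset":[-0.008,0.039,0],"twist":1.1},{"offset":[-0.007,0.039,0],"twist":1.1},{"offset":[-0.007,0.04,0],"twist":1.1},{"offset":[-0.006,0.04,0],"twist":1.1}]' --jaw 60

```text
time: 10.45
tool_pos: [501.1, -55.8, 328.0]
tcp_rot: [-3.141, 0.0, 0.012]
contact_force: [0.5, -0.1, -0.1]
grip_width: 36.0
```

Call:
play_rows --commands '[{"offset":[-0.005,0.04,0],"twist":1.1},{"offset":[-0.004,0.04,0],"twist":1.1},{"offset":[-0.004,0.04,0],"twist":1.1},{"offset":[-0.003,0.04,0],"twist":1.1},{"offset":[-0.002,0.04,0],"twist":1.1}]'

```text
time: 10.95
tool_pos: [477.9, -255.5, 327.9]
tcp_rot: [-3.141, 0.0, -0.084]
contact_force: [0.7, -0.3, -0.9]
grip_width: 69.8
```

Call:
play_rows --commands '[{"offset":[-0.001,0.039,0],"twist":1.1},{"offset":[0,0.04,0],"twist":1.1},{"offset":[0,0,0],"twist":0}]'

```text
time: 11.25
tool_pos: [469.1, -336.8, 327.6]
tcp_rot: [3.14, -0.001, -0.127]
contact_force: [0.9, -0.2, -0.4]
grip_width: 69.8
```

```bash
python3 -c "
from plan import *
o=obs()
print('pin top->',projw([513,-336,81],o))
for n in ('wrist','scene','top'):
    im=viewer.capture(n); cv2.imwrite(f'pics/{n}7.png',im[:,:,::-1])
b=cv2.imread('pics/top7.png')[185:310,200:365]; c=cv2.imread('pics/scene7.png')[180:300,270:430]
cv2.imwrite('pics/k7.png',np.hstack([cv2.resize(b,(396,300),interpolation=2),cv2.resize(c,(400,300),interpolation=2)]))
"
```

```text
11.25 [ 469.1 -336.8  327.6] [ 3.14e+00 -1.00e-03 -1.27e-01] [ 0.9 -0.2 -0.4] 69.8 press [-119.  -431.9] j [-0.76  0.51  1.49 -0.    1.15  0.94]
pin top-> (np.float64(308.4816900821787), np.float64(191.91305047398413))
```

View pics/wrist7.png

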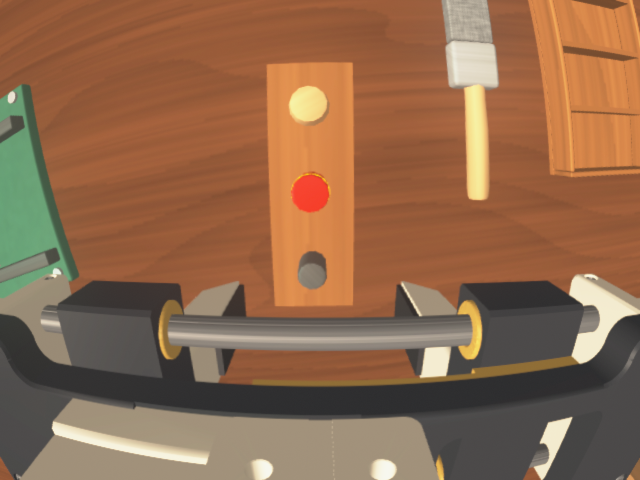

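View pics/k7.png

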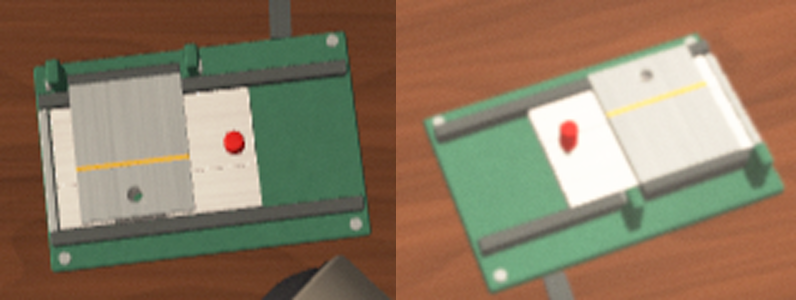

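The wrist view shows the pin's red top at (310,192), aligned with awl and punch. The jaw hole is at top crop (134,194) and scene crop (646,75).

```bash
python3 -c "
from plan import *
o=obs()
im=cv2.imread('pics/wrist7.png')[:,:,::-1].copy()
print(redblobs(im,100))
print('pin wrist',onz('wrist',(310.5,193),81,o), 'awl',onz('wrist',(308,104),88,o),'punch',onz('wrist',(312,275),77,o))
t=(134.5/2.4+200-.4,194.5/2.4+185-.4); s=((646.5-396)/2.5+270-.4,75/2.5+180-.4)
a=onz('top',t,62);b=onz('scene',s,62);print('hole',a,b,W2P(a),W2P(b)); print(tri([ray('top',t),ray('scene',s)]))
# dark-pixel refinement
for n,c in(('top',t),('scene',s)):
    g=cv2.cvtColor(cv2.imread(f'pics/{n}7.png'),cv2.COLOR_BGR2GRAY).astype(float); u,v=int(round(c[0])),int(round(c[1]))
    w=g[v-6:v+7,u-6:u+7]; d=np.clip(np.median(w)-w-25,0,None); ys,xs=np.mgrid[v-6:v+7,u-6:u+7]
    uv=((d*xs).sum()/d.sum(),(d*ys).sum()/d.sum()); q=onz(n,uv,62); print(n,c,uv,q,W2P(q))
"
```

```text
11.4 [ 469.9 -332.1  327.8] [-3.14e+00  1.00e-03 -1.22e-01] [ 1.   0.3 -0.1] 70.3 press [-117.7 -427.3] j [-0.75  0.5   1.49  0.    1.15  0.94]
[(array([310.3, 193.2]), array([294, 175,  34,  37, 983], dtype=int32))]
pin wrist [ 512.64838396 -331.41931593   81.        ] awl [ 566.12255435 -336.90803692   88.        ] punch [ 458.6300352  -325.26164791   77.        ]
hole [492.87280145 142.30611186  62.        ] [491.28554345 143.16938989  62.        ] [-39.48806766  41.19733587] [-40.96370082  42.23999771]
(array([492.65229698, 142.30404777,  64.20993839]), [np.float64(0.22686944132929804), np.float64(0.22686944132929687)])
top (255.64166666666668, 265.6416666666667) (np.float64(255.4630541871921), np.float64(265.6527093596059)) [492.8471708  142.71968163  62.        ] [-39.46524574  41.61107014]
scene (369.8, 209.6) (np.float64(370.0117096018735), np.float64(209.29742388758783)) [490.51884678 143.97155223  62.        ] [-41.6315168   43.12617491]
```

Call:
play_rows --commands '[{"offset":[0.021,-0.001,0],"twist":0},{"offset":[0.021,0,0],"twist":0},{"offset":[0,0,0],"twist":0},{"offset":[0,0,0.025],"twist":0},{"offset":[0,0,0.025],"twist":0}]'

```text
time: 11.9
tool_pos: [511.8, -335.2, 278.6]
tcp_rot: [3.141, -0.001, -0.12]
contact_force: [0.2, 0.3, -0.2]
grip_width: 70.2
```

Call:
play_rows --commands '[{"offset":[0,0,0.025],"twist":0},{"offset":[0,0,0.02],"twist":0},{"offset":[0,0,0.004],"twist":0},{"offset":[0,0,0],"twist":0}]'

```text
time: 12.3
tool_pos: [511.6, -335.7, 229.4]
tcp_rot: [-3.141, 0.001, -0.121]
contact_force: [-0.3, -0.6, 1.0]
grip_width: 70.4
```

```bash
python3 -c "
from plan import *
o=obs()
for n in ('wrist','scene'):
    im=viewer.capture(n); cv2.imwrite(f'pics/{n}8.png',im[:,:,::-1])
a=cv2.imread('pics/wrist8.png');c=cv2.imread('pics/scene8.png')[200:310,140:240]
cv2.imwrite('pics/k8.png',np.hstack([cv2.resize(a,(400,300)),cv2.resize(c,(300,300))]))
"
```

```text
12.3 [ 511.6 -335.7  229.4] [-3.141e+00  1.000e-03 -1.210e-01] [-0.3 -0.6  1. ] 70.4 press [ -76.7 -435.7] j [-0.71  0.68  1.48  0.    0.99  0.99]
```

View pics/k8.png

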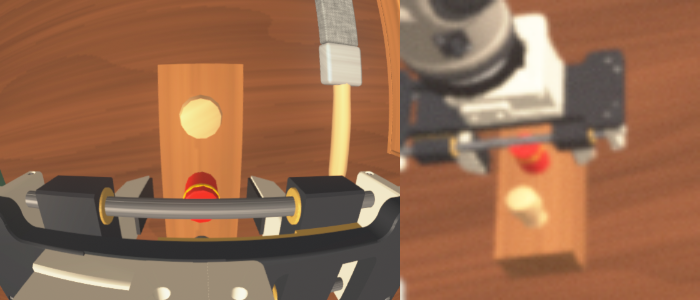

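The pin sits between the fingers; closing.

Call:
play_rows --commands '[{"offset":[0,0,0],"twist":0},{"offset":[0,0,0],"twist":0},{"offset":[0,0,0],"twist":0},{"offset":[0,0,0],"twist":0},{"offset":[0,0,0],"twist":0}]' --jaw 255

```text
time: 12.9
tool_pos: [511.8, -336.5, 229.8]
tcp_rot: [-3.142, -0.0, -0.122]
contact_force: [-0.1, -0.1, -0.0]
grip_width: 35.0
```

Call:
play_rows --commands '[{"offset":[0,0,0],"twist":0},{"offset":[0,0,0],"twist":0},{"offset":[0,0,-0.01],"twist":0},{"offset":[0,0,-0.025],"twist":0},{"offset":[0,0,-0.03],"twist":0}]'

```text
time: 13.4
tool_pos: [511.6, -336.4, 294.9]
tcp_rot: [-3.14, 0.002, -0.122]
contact_force: [0.6, -0.4, -1.2]
grip_width: 23.6
```

Call:
play_rows --commands '[{"offset":[0,0,-0.03],"twist":0},{"offset":[0,0,-0.02],"twist":0},{"offset":[0,0,0],"twist":0},{"offset":[0,0,0],"twist":0}]'

```text
time: 13.8
tool_pos: [511.7, -336.3, 344.6]
tcp_rot: [-3.142, -0.0, -0.122]
contact_force: [-0.6, -0.2, -1.0]
grip_width: 23.6
```

```bash
python3 -c "
from plan import *
o=obs()
plan(o['tool_pos'],o['tcp_rot'][2],[492.7,142.3,o['tool_pos'][2]],-0.121,12)
for n in ('wrist','scene'):
    im=viewer.capture(n); cv2.imwrite(f'pics/{n}9.png',im[:,:,::-1])
a=cv2.imread('pics/wrist9.png');c=cv2.imread('pics/scene9.png')[180:310,120:240]
cv2.imwrite('pics/k9.png',np.hstack([cv2.resize(a,(400,300)),cv2.resize(c,(300,300))]))
"
```

```text
13.8 [ 511.7 -336.3  344.6] [-3.142 -0.    -0.122] [-0.6 -0.2 -1. ] 23.6 press [ -76.7 -436.4] j [-0.71  0.55  1.36  0.    1.23  0.99]
[{"offset": [-0.006, -0.039, -0.0], "twist": np.float64(-0.0)}, {"offset": [-0.006, -0.039, -0.0], "twist": np.float64(-0.0)}, {"offset": [-0.006, -0.039, -0.0], "twist": np.float64(-0.0)}, {"offset": [-0.007, -0.04, -0.0], "twist": np.float64(-0.0)}, {"offset": [-0.006, -0.039, -0.0], "twist": np.float64(-0.0)}]
[{"offset": [-0.007, -0.04, -0.0], "twist": np.float64(-0.0)}, {"offset": [-0.006, -0.039, -0.0], "twist": np.float64(-0.0)}, {"offset": [-0.007, -0.04, -0.0], "twist": np.float64(-0.0)}, {"offset": [-0.006, -0.039, -0.0], "twist": np.float64(-0.0)}, {"offset": [-0.007, -0.04, -0.0], "twist": np.float64(-0.0)}]
[{"offset": [-0.006, -0.039, -0.0], "twist": np.float64(-0.0)}, {"offset": [-0.007, -0.04, -0.0], "twist": np.float64(-0.0)}]
end [492.7 142.5 344.6] -0.12183377119932359
```

View pics/k9.png

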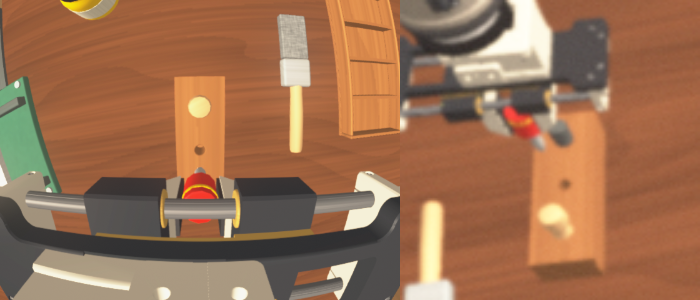

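```bash
python3 -c "
from plan import *
o=obs(); b=o['tool_pos']; Rt=R.from_euler('xyz',o['tcp_rot']).as_matrix()
im=cv2.imread('pics/wrist9.png')
for z in (133,152-0,166+1,191.4,229-0): pass
for d in (151.6-18,151.6+14-0,184.4-0.0,224.4):  # tool z depth
    pass
for nm,d in (('gripc',159+7.4),('shoulder',159+25.4),('tip',159+65.4)):
    P=b+Rt@np.array([0,0,d]); uv=projw(P,o); print(nm,np.round(uv,1)); cv2.circle(im,(int(uv[0]),int(uv[1])),3,(0,255,0),1)
c=im[200:400,220:420]; cv2.imwrite('pics/k10.png',cv2.resize(c,(600,600),interpolation=2))
"
```

```text
13.9 [ 511.5 -336.3  343.1] [-3.14e+00  2.00e-03 -1.22e-01] [-0.4  0.1 -1. ] 23.4 press [ -76.8 -436.3] j [-0.71  0.55  1.36  0.    1.23  0.99]
gripc [319.7 313.4]
shoulder [319.7 297.4]
tip [319.7 270.8]
```

View pics/k10.png

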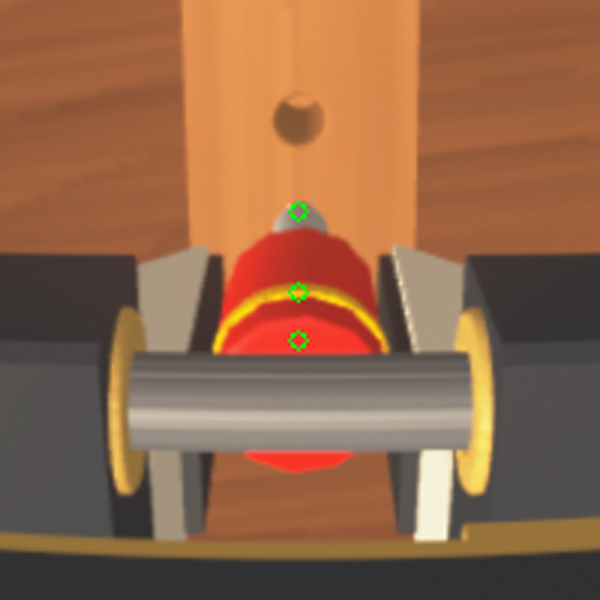

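The pin is held straight on the tool axis. Its empty rack hole shows at wrist (319.6,240) with the tool exactly over it. I'll use that as a servo reference: at the same relative height above the jaw hole, aligned means the same pixel.

Call:
play_rows --commands '[{"offset":[-0.006,-0.039,-0.017],"twist":0},{"offset":[-0.006,-0.039,0],"twist":0},{"offset":[-0.006,-0.039,0],"twist":0},{"offset":[-0.007,-0.04,0],"twist":0},{"offset":[-0.006,-0.039,0],"twist":0}]'

```text
time: 14.4
tool_pos: [504.3, -136.6, 360.3]
tcp_rot: [-3.141, 0.003, -0.122]
contact_force: [0.1, 0.2, -0.3]
grip_width: 23.4
```

Call:
play_rows --commands '[{"offset":[-0.007,-0.04,0],"twist":0},{"offset":[-0.006,-0.039,0],"twist":0},{"offset":[-0.007,-0.04,0],"twist":0},{"offset":[-0.006,-0.039,0],"twist":0},{"offset":[-0.007,-0.04,0],"twist":0}]'

```text
time: 14.9
tool_pos: [495.7, 63.9, 360.4]
tcp_rot: [3.141, 0.002, -0.122]
contact_force: [-0.0, 0.3, -0.5]
grip_width: 23.2
```

Call:
play_rows --commands '[{"offset":[-0.006,-0.039,0],"twist":0},{"offset":[-0.007,-0.04,0],"twist":0},{"offset":[0,0,0],"twist":0},{"offset":[0,0,0],"twist":0},{"offset":[0,0,0],"twist":0}]'

```text
time: 15.4
tool_pos: [492.9, 141.6, 360.9]
tcp_rot: [3.141, 0.002, -0.122]
contact_force: [-0.0, -1.0, -0.7]
grip_width: 23.5
```

```bash
python3 -c "
from plan import *
o=obs()
im=viewer.capture('wrist')[:,:,::-1]; cv2.imwrite('pics/wrist10.png',im)
print(projw([492.7,142.3,62],o))
c=im[200:300,260:380]; cv2.imwrite('pics/k11.png',cv2.resize(c,(720,600),interpolation=2))
c=cv2.imread('pics/wrist9.png')[200:300,260:380]; cv2.imwrite('pics/k12.png',cv2.resize(c,(720,600),interpolation=2))
"
```

```text
15.4 [492.9 141.6 360.9] [ 3.141e+00  2.000e-03 -1.220e-01] [-0.  -1.  -0.7] 23.5 press [-39.5  40.5] j [ 0.13  0.36  1.62 -0.    1.16  1.82]
(np.float64(318.63237977707155), np.float64(239.87894864674843))
```

View pics/k11.png

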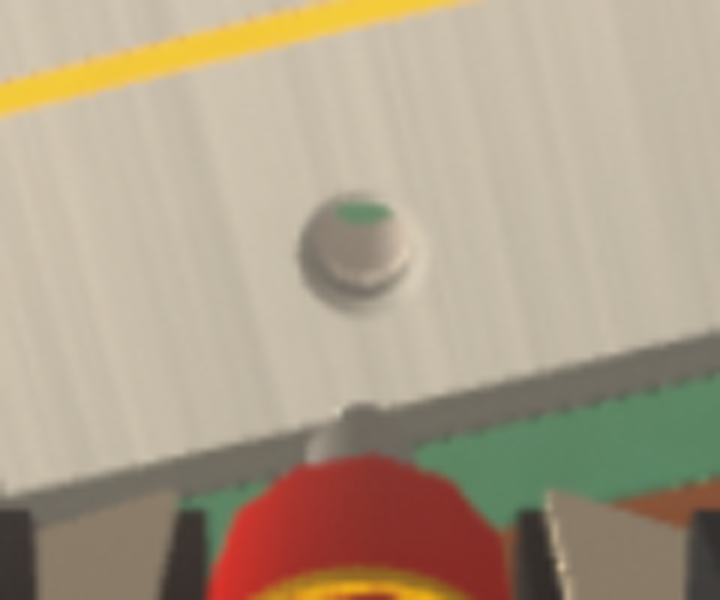

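View pics/k12.png

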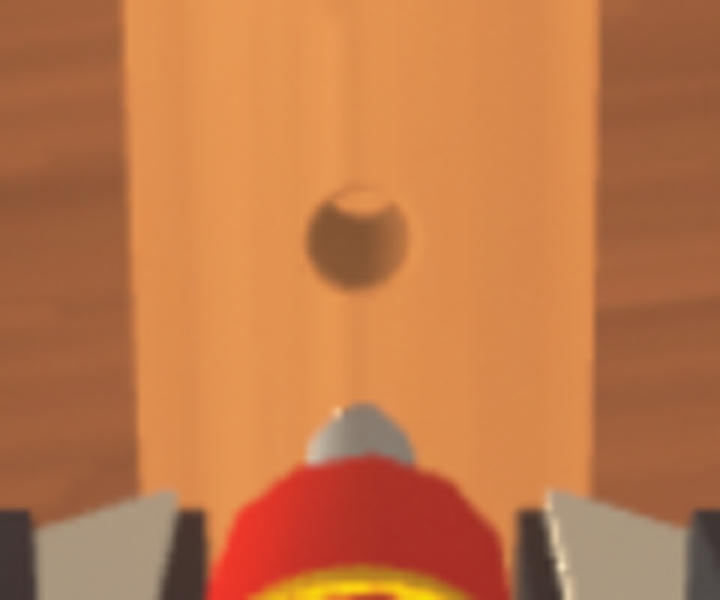

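Against the rack reference, the jaw hole sits 2.4 px lower, about 1.8 mm toward tool -x. I shift 1.5 mm and descend to just above the jaw.

Call:
play_rows --commands '[{"offset":[-0.0015,0,0.01],"twist":0},{"offset":[0,0,0.02],"twist":0},{"offset":[0,0,0.02],"twist":0},{"offset":[0,0,0.015],"twist":0},{"offset":[0,0,0],"twist":0}]'

```text
time: 15.95
tool_pos: [490.7, 141.6, 294.2]
tcp_rot: [3.14, 0.005, -0.123]
contact_force: [-0.4, 0.1, -0.5]
grip_width: 23.4
```

```bash
python3 -c "
from plan import *
o=obs()
w=viewer.capture('wrist')[:,:,::-1]; s=viewer.capture('scene')[:,:,::-1]; 
cv2.imwrite('pics/wrist11.png',w);cv2.imwrite('pics/scene11.png',s)
cv2.imwrite('pics/k13.png',np.hstack([cv2.resize(w[200:300,260:380],(480,400),interpolation=2),cv2.resize(s[180:230,340:380],(320,400),interpolation=2)]))
"
```

```text
15.95 [490.7 141.6 294.2] [ 3.14   0.005 -0.123] [-0.4  0.1 -0.5] 23.4 press [-41.8  40.7] j [0.13 0.44 1.72 0.   0.99 1.82]
```

View pics/k13.png

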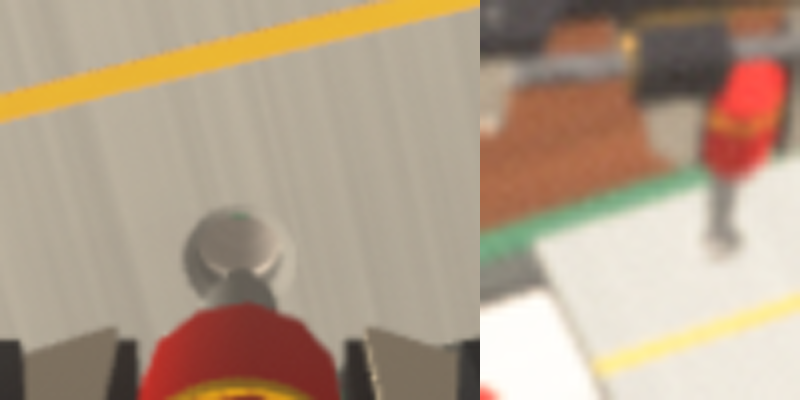

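```bash
python3 -c "
from plan import *
o=obs()
for i in range(1):
  Rt=R.from_euler('xyz',o['tcp_rot']).as_matrix()
  for d in (224.4,232.2):
    P=o['tool_pos']+Rt@np.array([0,0,d]);print(P.round(1),np.round(projw(P,o),1), 'per mm x',np.round(np.array(projw(P+[1,0,0],o))-projw(P,o),2))
g=cv2.imread('pics/wrist11.png'); cv2.imwrite('pics/k14.png',cv2.resize(g[240:290,290:350],(720,600),interpolation=2))
"
```

```text
16.05 [491.5 142.  296.6] [ 3.142e+00  1.000e-03 -1.230e-01] [1.3 0.6 0.1] 23.6 press [-40.9  41. ] j [0.13 0.43 1.71 0.   1.   1.82]
[491.4 142.   72.2] [319.7 270.8] per mm x [-0.21 -1.62]
[491.4 142.   64.4] [319.7 266.7] per mm x [-0.21 -1.57]
```

View pics/k14.png

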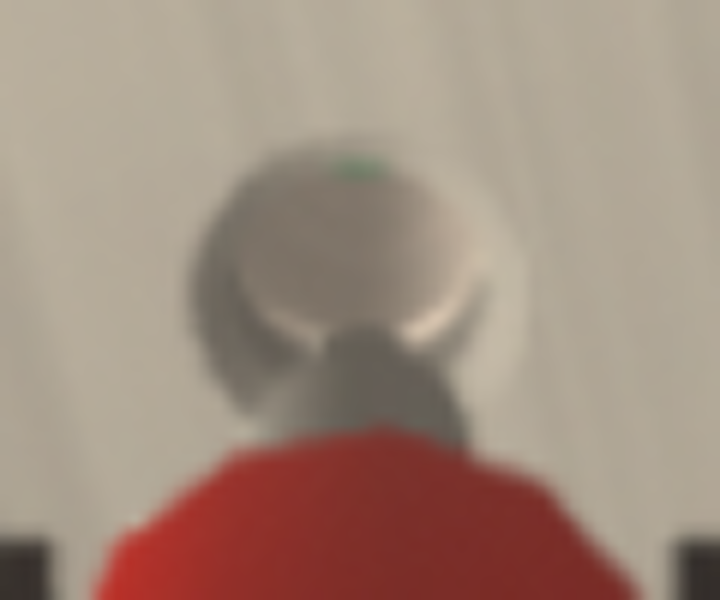

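Call:
play_rows --commands '[{"offset":[0,0,0],"twist":0},{"offset":[0,0,0],"twist":0},{"offset":[0,0,0],"twist":0}]'

```text
time: 16.35
tool_pos: [491.6, 142.5, 297.4]
tcp_rot: [-3.141, -0.001, -0.122]
contact_force: [0.3, -0.4, -1.2]
grip_width: 23.5
```

```bash
python3 -c "
from plan import *
o=obs()
w=viewer.capture('wrist')[:,:,::-1]; cv2.imwrite('pics/wrist12.png',w)
Rt=R.from_euler('xyz',o['tcp_rot']).as_matrix()
d=o['tool_pos'][2]-62; P=o['tool_pos']+Rt@np.array([0,0,d]);print(P.round(1),np.round(projw(P,o),1))
cv2.imwrite('pics/k15.png',cv2.resize(w[240:290,290:350],(720,600),interpolation=2))
"
```

```text
16.35 [491.6 142.5 297.4] [-3.141e+00 -1.000e-03 -1.220e-01] [ 0.3 -0.4 -1.2] 23.5 press [-40.8  41.6] j [0.13 0.43 1.71 0.   1.   1.82]
[491.9 142.6  62. ] [319.7 265.1]
```

View pics/k15.png

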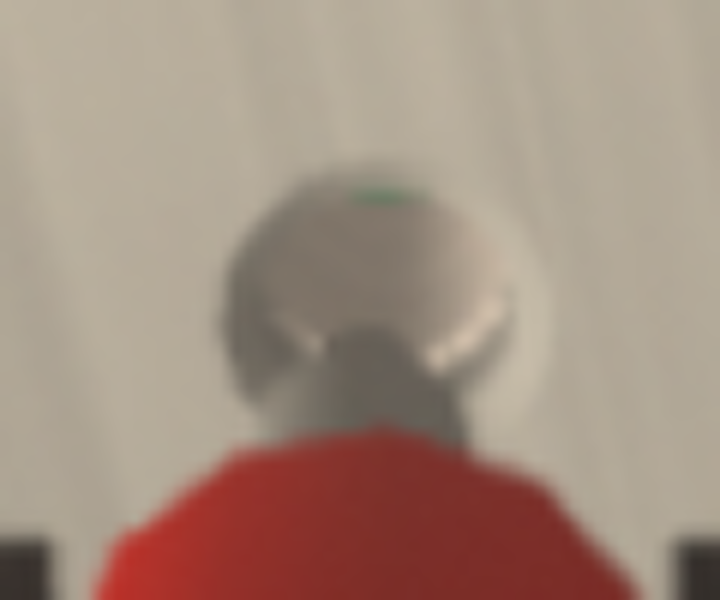

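The settled view puts the hole 2.5 px right (about 1.2–1.5 mm, +y tool) and 1.4 px low (about 0.8 mm, -x). I correct that and go in slowly.

Call:
play_rows --commands '[{"offset":[-0.0007,0.0013,0],"twist":0},{"offset":[0,0,0.003],"twist":0},{"offset":[0,0,0.003],"twist":0},{"offset":[0,0,0.003],"twist":0},{"offset":[0,0,0.003],"twist":0}]'

```text
time: 16.9
tool_pos: [490.5, 141.3, 284.3]
tcp_rot: [-3.142, 0.0, -0.122]
contact_force: [0.0, -0.3, -1.8]
grip_width: 23.1
```

Call:
play_rows --commands '[{"offset":[0,0,0.003],"twist":0},{"offset":[0,0,0.003],"twist":0},{"offset":[0,0,0],"twist":0}]'

```text
time: 17.2
tool_pos: [490.4, 141.3, 278.2]
tcp_rot: [3.141, 0.001, -0.122]
contact_force: [0.3, 0.6, -1.1]
grip_width: 23.2
```

The tip is at z≈54 mm, inside the jaw hole with no force. I continue down.

Call:
play_rows --commands '[{"offset":[0,0,0.004],"twist":0},{"offset":[0,0,0.004],"twist":0},{"offset":[0,0,0.004],"twist":0}]'

```text
time: 17.5
tool_pos: [490.6, 141.3, 266.4]
tcp_rot: [-3.141, -0.0, -0.122]
contact_force: [-0.6, -1.1, -1.1]
grip_width: 23.5
```

Call:
play_rows --commands '[{"offset":[0,0,0.004],"twist":0},{"offset":[0,0,0.004],"twist":0},{"offset":[0,0,0.004],"twist":0}]'

```text
time: 17.8
tool_pos: [490.6, 141.3, 254.4]
tcp_rot: [-3.142, 0.0, -0.122]
contact_force: [-0.6, -0.0, -1.1]
grip_width: 23.3
```

Call:
play_rows --commands '[{"offset":[0,0,0.003],"twist":0},{"offset":[0,0,0.002],"twist":0},{"offset":[0,0,0],"twist":0}]'

```text
time: 18.1
tool_pos: [490.5, 141.3, 249.4]
tcp_rot: [3.142, 0.0, -0.122]
contact_force: [-0.8, -0.2, -1.2]
grip_width: 23.5
```

Call:
play_rows --commands '[{"offset":[0,0,0.001],"twist":0},{"offset":[0,0,0.001],"twist":0},{"offset":[0,0,0],"twist":0}]'

```text
time: 18.4
tool_pos: [490.6, 141.3, 247.7]
tcp_rot: [-3.142, -0.0, -0.122]
contact_force: [-0.9, -0.6, -1.5]
grip_width: 23.7
```

Call:
play_rows --commands '[{"offset":[0,0,0.001],"twist":0},{"offset":[0,0,0],"twist":0}]'

```text
time: 18.6
tool_pos: [490.5, 141.3, 246.7]
tcp_rot: [-3.142, 0.0, -0.122]
contact_force: [0.4, 0.4, -0.7]
grip_width: 23.6
```

Call:
play_rows --commands '[{"offset":[0,0,0.0005],"twist":0},{"offset":[0,0,0],"twist":0}]'

```text
time: 18.8
tool_pos: [490.6, 141.3, 246.6]
tcp_rot: [-3.141, -0.0, -0.122]
contact_force: [-1.0, -1.0, 4.3]
grip_width: 23.3
```

Call:
play_rows --commands '[{"offset":[0,0,0.0005],"twist":0},{"offset":[0,0,0],"twist":0}]'

```text
time: 19.0
tool_pos: [490.5, 141.3, 246.5]
tcp_rot: [-3.141, -0.001, -0.122]
contact_force: [-2.2, -0.4, 8.6]
grip_width: 23.3
```

Call:
play_rows --commands '[{"offset":[0,0,0.0005],"twist":0},{"offset":[0,0,0],"twist":0}]'

```text
time: 19.2
tool_pos: [490.5, 141.3, 246.5]
tcp_rot: [-3.141, -0.001, -0.122]
contact_force: [-4.5, -0.4, 12.3]
grip_width: 23.4
```

Call:
play_rows --commands '[{"offset":[0,0,-0.0003],"twist":0},{"offset":[0,0,0],"twist":0},{"offset":[0,0,0],"twist":0},{"offset":[0,0,0],"twist":0},{"offset":[0,0,0],"twist":0}]'

```text
time: 19.7
tool_pos: [490.5, 141.3, 246.5]
tcp_rot: [-3.141, -0.001, -0.122]
contact_force: [-3.3, -0.2, 10.8]
grip_width: 23.5
```

```bash
python3 -c "
from plan import *
o=obs()
w=viewer.capture('wrist')[:,:,::-1]; s=viewer.capture('scene')[:,:,::-1];t=viewer.capture('top')[:,:,::-1]
for n,i in(('wrist',w),('scene',s),('top',t)): cv2.imwrite(f'pics/{n}20.png',i)
cv2.imwrite('pics/k20.png',np.hstack([cv2.resize(w[220:380,220:420],(375,300),interpolation=2),cv2.resize(s[170:290,280:430],(375,300),interpolation=2)]))
obs()
"
```

```text
19.7 [490.5 141.3 246.5] [-3.141e+00 -1.000e-03 -1.220e-01] [-3.3 -0.2 10.8] 23.5 press [-41.9  40.5] j [ 0.13  0.5   1.77 -0.    0.87  1.82]
19.85 [490.5 141.3 246.5] [-3.141e+00 -1.000e-03 -1.220e-01] [-3.3 -1.  10.6] 23.2 press [-41.9  40.5] j [ 0.13  0.5   1.77 -0.    0.87  1.82]
```

View pics/k20.png

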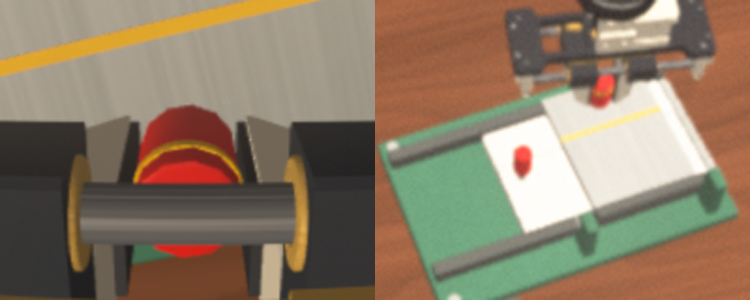

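View pics/scene20.png

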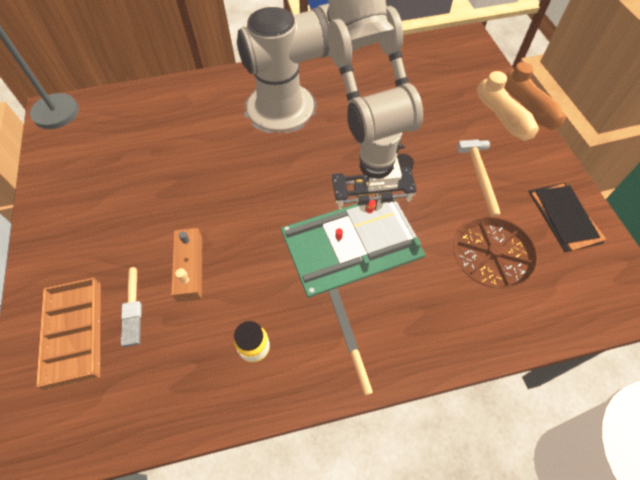

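```bash
python3 -c "
from plant import ticket
print(ticket.close_job())"
```

```text
the job is handed in; nothing more can be done
None
```

The job is done in the order asked and handed in at about 19.9 s, with the gripper still holding the pin and pressing it down.

- **Carriage:** I pushed it by the knob to its stop. It stopped at the predicted position, with 12–14 N on the knob.
- **Jaw:** I swung it shut from behind the free edge. It stopped level at the 62 mm face height, with 13–14 N on it.
- **Pin:** I took it from the rack's middle hole and lined it up using the wrist camera. It went through both holes with no sideways resistance.

**Last checks:**
- From the gripper pose, the underside of the grip is at 62.1 mm, against 62 mm for the jaw face. The force rose only there, so the pin is fully in.
- The press is steady at 10.6–10.8 N down, with about 3 N sideways. The fingertips are about 6 mm clear of the jaw.
- In the last scene picture the jaw is level, the carriage is home and the other tools look untouched.

**Disagreement:** the cameras differed by about 2 mm on the jaw hole's position. I went with the wrist view, and the pin entered without contact.

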